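Two blocks in the soaking tank, hold-down bar held over them

TASK

Lay exactly two of the four loose cassettes flat on the floor of the steel soaking tank, side by side, and leave the other two on the bench where they are. Then take the hold-down bar by its blue grip, tilt it to bring its long orange bar down through the tank's mouth, which is shorter than the bar, and finish still holding it in the gripper: the bar level, wholly below the tank's rims and above the two cassettes, touching neither tank nor cassettes. Do not knock over or shift the blue reagent bottle or push the bar hard against the tank.

Things in the scene. Friction and masses are not known exactly. Their poses are not given: they have to be found in the camera images.
- tank: fixed steel tank, open on top, 232 (x) x 148 (y) x 74 mm; origin: centre of its underside, on the bench; x along its length, z up; both ends alike. White floor 6 mm above the origin; inside 224 x 140 mm. Mouth 144 (x) x 128 (y) mm, centred, outlined in blue: rims 4 mm thick (70 to 74 mm up) reach 40 mm inward over the inside at each end, 6 mm along the sides.
- holddown: loose inverted T, 120 g, standing upright: orange bar 160 (x) x 36 (y) x 6 mm; from its middle a steel stem 20 (x) x 8 (y) mm (collar 36 x 18 mm up to 11 mm), then a flat blue grip 30 (x) x 12 (y) mm, 73 to 135 mm above the underside. Origin: centre of the bar's underside, x along the bar, z up the stem; grasp the grip from above, fingers closing along y. Both ends alike.
- bar_end_a (a point): middle of the hold-down bar's +x end face (80, 0, 3 mm in its frame)
- bar_end_b (a point): middle of the hold-down bar's -x end face (-80, 0, 3 mm in its frame)
- reagent_blue: small blue reagent bottle with black cap, 39 x 39 x 98 mm, loose bystander; origin at the centre of its underside
- cassette_0: yellow embedding cassette with a paraffin block on top, loose, 28 (x) x 41 (y) x 12 mm; the lower 5 mm is the full size, above it the block is 24 (x) x 30 mm; origin at the centre of its underside; grasp from above across the 28 mm (fingers closing along its x)
- cassette_1: white embedding cassette with a paraffin block on top, loose, 28 (x) x 41 (y) x 12 mm; the lower 5 mm is the full size, above it the block is 24 (x) x 30 mm; origin at the centre of its underside; grasp from above across the 28 mm (fingers closing along its x)
- cassette_2: pink embedding cassette with a paraffin block on top, loose, 28 (x) x 41 (y) x 12 mm; the lower 5 mm is the full size, above it the block is 24 (x) x 30 mm; origin at the centre of its underside; grasp from above across the 28 mm (fingers closing along its x)
- cassette_3: green embedding cassette with a paraffin block on top, loose, 28 (x) x 41 (y) x 12 mm; the lower 5 mm is the full size, above it the block is 24 (x) x 30 mm; origin at the centre of its underside; grasp from above across the 28 mm (fingers closing along its x)
There are look-alikes about, which are no part of the job. Leave any black look-alike of the cassette_2 alone.

How it is judged:
On the way:
1. exactly two cassettes lie flat on the tank's floor, let go, the other two still in place (((x of cassette_0 in the frame of tank between -0.095 and 0.095 m and y of cassette_0 in the frame of tank between -0.06 and 0.06 m and z of cassette_0 in the frame of tank between 0 and 0.012 m and angle between each of cassette_0, cassette_1's own z axis and vertical below 0.15 rad and contact force between the fingers and cassette_0 below 0.1 N and x of cassette_1 in the frame of tank between -0.095 and 0.095 m and y of cassette_1 in the frame of tank between -0.06 and 0.06 m and z of cassette_1 in the frame of tank between 0 and 0.012 m and contact force between the fingers and cassette_1 below 0.1 N and distance of each of cassette_2, cassette_3 from where it was at the start of the episode below 0.04 m) or (x of cassette_0 in the frame of tank between -0.095 and 0.095 m and y of cassette_0 in the frame of tank between -0.06 and 0.06 m and z of cassette_0 in the frame of tank between 0 and 0.012 m and angle between each of cassette_0, cassette_2's own z axis and vertical below 0.15 rad and contact force between the fingers and cassette_0 below 0.1 N and distance of each of cassette_1, cassette_3 from where it was at the start of the episode below 0.04 m and x of cassette_2 in the frame of tank between -0.095 and 0.095 m and y of cassette_2 in the frame of tank between -0.06 and 0.06 m and z of cassette_2 in the frame of tank between 0 and 0.012 m and contact force between the fingers and cassette_2 below 0.1 N) or (x of cassette_0 in the frame of tank between -0.095 and 0.095 m and y of cassette_0 in the frame of tank between -0.06 and 0.06 m and z of cassette_0 in the frame of tank between 0 and 0.012 m and angle between each of cassette_0, cassette_3's own z axis and vertical below 0.15 rad and contact force between the fingers and cassette_0 below 0.1 N and distance of each of cassette_1, cassette_2 from where it was at the start of the episode below 0.04 m and x of cassette_3 in the frame of tank between -0.095 and 0.095 m and y of cassette_3 in the frame of tank between -0.06 and 0.06 m and z of cassette_3 in the frame of tank between 0 and 0.012 m and contact force between the fingers and cassette_3 below 0.1 N) or (distance of each of cassette_0, cassette_3 from where it was at the start of the episode below 0.04 m and x of cassette_1 in the frame of tank between -0.095 and 0.095 m and y of cassette_1 in the frame of tank between -0.06 and 0.06 m and z of cassette_1 in the frame of tank between 0 and 0.012 m and angle between each of cassette_1, cassette_2's own z axis and vertical below 0.15 rad and contact force between the fingers and cassette_1 below 0.1 N and x of cassette_2 in the frame of tank between -0.095 and 0.095 m and y of cassette_2 in the frame of tank between -0.06 and 0.06 m and z of cassette_2 in the frame of tank between 0 and 0.012 m and contact force between the fingers and cassette_2 below 0.1 N) or (distance of each of cassette_0, cassette_2 from where it was at the start of the episode below 0.04 m and x of cassette_1 in the frame of tank between -0.095 and 0.095 m and y of cassette_1 in the frame of tank between -0.06 and 0.06 m and z of cassette_1 in the frame of tank between 0 and 0.012 m and angle between each of cassette_1, cassette_3's own z axis and vertical below 0.15 rad and contact force between the fingers and cassette_1 below 0.1 N and x of cassette_3 in the frame of tank between -0.095 and 0.095 m and y of cassette_3 in the frame of tank between -0.06 and 0.06 m and z of cassette_3 in the frame of tank between 0 and 0.012 m and contact force between the fingers and cassette_3 below 0.1 N) or (distance of each of cassette_0, cassette_1 from where it was at the start of the episode below 0.04 m and x of cassette_2 in the frame of tank between -0.095 and 0.095 m and y of cassette_2 in the frame of tank between -0.06 and 0.06 m and z of cassette_2 in the frame of tank between 0 and 0.012 m and angle between each of cassette_2, cassette_3's own z axis and vertical below 0.15 rad and contact force between the fingers and cassette_2 below 0.1 N and x of cassette_3 in the frame of tank between -0.095 and 0.095 m and y of cassette_3 in the frame of tank between -0.06 and 0.06 m and z of cassette_3 in the frame of tank between 0 and 0.012 m and contact force between the fingers and cassette_3 below 0.1 N))), for 0.2 s.
At the end, for the whole second after the job is handed in: Exactly two cassettes lie flat on the tank floor, the others within 40 mm of their start. The bar, gripped (2 N) and still, is level within 0.14 rad, touches nothing else, both ends inside the tank, 22 to 67 mm above its underside, within 50 mm of its long centre line (((x of cassette_0 in the frame of tank between -0.095 and 0.095 m and y of cassette_0 in the frame of tank between -0.06 and 0.06 m and z of cassette_0 in the frame of tank between 0 and 0.012 m and angle between each of cassette_0, cassette_1's own z axis and vertical below 0.15 rad and contact force between the fingers and cassette_0 below 0.1 N and x of cassette_1 in the frame of tank between -0.095 and 0.095 m and y of cassette_1 in the frame of tank between -0.06 and 0.06 m and z of cassette_1 in the frame of tank between 0 and 0.012 m and contact force between the fingers and cassette_1 below 0.1 N and distance of each of cassette_2, cassette_3 from where it was at the start of the episode below 0.04 m) or (x of cassette_0 in the frame of tank between -0.095 and 0.095 m and y of cassette_0 in the frame of tank between -0.06 and 0.06 m and z of cassette_0 in the frame of tank between 0 and 0.012 m and angle between each of cassette_0, cassette_2's own z axis and vertical below 0.15 rad and contact force between the fingers and cassette_0 below 0.1 N and distance of each of cassette_1, cassette_3 from where it was at the start of the episode below 0.04 m and x of cassette_2 in the frame of tank between -0.095 and 0.095 m and y of cassette_2 in the frame of tank between -0.06 and 0.06 m and z of cassette_2 in the frame of tank between 0 and 0.012 m and contact force between the fingers and cassette_2 below 0.1 N) or (x of cassette_0 in the frame of tank between -0.095 and 0.095 m and y of cassette_0 in the frame of tank between -0.06 and 0.06 m and z of cassette_0 in the frame of tank between 0 and 0.012 m and angle between each of cassette_0, cassette_3's own z axis and vertical below 0.15 rad and contact force between the fingers and cassette_0 below 0.1 N and distance of each of cassette_1, cassette_2 from where it was at the start of the episode below 0.04 m and x of cassette_3 in the frame of tank between -0.095 and 0.095 m and y of cassette_3 in the frame of tank between -0.06 and 0.06 m and z of cassette_3 in the frame of tank between 0 and 0.012 m and contact force between the fingers and cassette_3 below 0.1 N) or (distance of each of cassette_0, cassette_3 from where it was at the start of the episode below 0.04 m and x of cassette_1 in the frame of tank between -0.095 and 0.095 m and y of cassette_1 in the frame of tank between -0.06 and 0.06 m and z of cassette_1 in the frame of tank between 0 and 0.012 m and angle between each of cassette_1, cassette_2's own z axis and vertical below 0.15 rad and contact force between the fingers and cassette_1 below 0.1 N and x of cassette_2 in the frame of tank between -0.095 and 0.095 m and y of cassette_2 in the frame of tank between -0.06 and 0.06 m and z of cassette_2 in the frame of tank between 0 and 0.012 m and contact force between the fingers and cassette_2 below 0.1 N) or (distance of each of cassette_0, cassette_2 from where it was at the start of the episode below 0.04 m and x of cassette_1 in the frame of tank between -0.095 and 0.095 m and y of cassette_1 in the frame of tank between -0.06 and 0.06 m and z of cassette_1 in the frame of tank between 0 and 0.012 m and angle between each of cassette_1, cassette_3's own z axis and vertical below 0.15 rad and contact force between the fingers and cassette_1 below 0.1 N and x of cassette_3 in the frame of tank between -0.095 and 0.095 m and y of cassette_3 in the frame of tank between -0.06 and 0.06 m and z of cassette_3 in the frame of tank between 0 and 0.012 m and contact force between the fingers and cassette_3 below 0.1 N) or (distance of each of cassette_0, cassette_1 from where it was at the start of the episode below 0.04 m and x of cassette_2 in the frame of tank between -0.095 and 0.095 m and y of cassette_2 in the frame of tank between -0.06 and 0.06 m and z of cassette_2 in the frame of tank between 0 and 0.012 m and angle between each of cassette_2, cassette_3's own z axis and vertical below 0.15 rad and contact force between the fingers and cassette_2 below 0.1 N and x of cassette_3 in the frame of tank between -0.095 and 0.095 m and y of cassette_3 in the frame of tank between -0.06 and 0.06 m and z of cassette_3 in the frame of tank between 0 and 0.012 m and contact force between the fingers and cassette_3 below 0.1 N)) and z of bar_end_a in the frame of tank between 0.022 and 0.067 m and x of bar_end_a in the frame of tank between -0.109 and 0.109 m and y of bar_end_a in the frame of tank between -0.05 and 0.05 m and z of bar_end_b in the frame of tank between 0.022 and 0.067 m and x of bar_end_b in the frame of tank between -0.109 and 0.109 m and y of bar_end_b in the frame of tank between -0.05 and 0.05 m and angle between holddown's own z axis and vertical below 0.14 rad and contact force between the fingers and holddown above 2 N and contact force between holddown and tank below 0.1 N and linear speed of holddown below 0.02 m/s and contact force between holddown and cassette_0 below 0.1 N and contact force between holddown and cassette_1 below 0.1 N and contact force between holddown and cassette_2 below 0.1 N and contact force between holddown and cassette_3 below 0.1 N); the arm keeps its last pose, push and grip.
It fails at once if the blue reagent bottle is shifted by more than 30 mm or tipped (distance of reagent_blue from where it was at the start of the episode above 0.03 m or angle between reagent_blue's own z axis and vertical above 0.4 rad).
It fails at once if the hold-down bar is pushed against the tank with more than 30 N (contact force between holddown and tank above 30 N).
It also fails if it takes over 69 s, if anything falls off the work surface, if the arm or the gripper's body presses on something with over 40 N, if the wrist force passes 120 N, or if a joint passes its speed limit or range.

ROBOT

A 6-joint arm with a two-finger parallel gripper is mounted at the origin on a cart in front of the work surface, level with it; the furniture and walls round the work are solid. World frame = base frame: x ahead of the robot, y to its left, z up, the work surface at z = 0. Lengths are in m, angles in rad, forces in N, time in s.
With the tool pointing down it reaches from about 0.3 to 1 m from the base axis. Payload 5.1 kg.
Tool frame: the origin (TCP) lies on the centre line of the jaws, within the pads' length; the fingertips stand 25 mm ahead of it and the grasp point (between the pads) lies 6 mm ahead of it; z points along the fingers, y is the line along which they close (so a half turn about z gives the same grasp; the last joint's range is limited). The gripper opens to 95 mm and grips with 3 to 60 N. Pads are 20 mm wide; open, the fingers measure 119 mm over their backs; the gripper's body (75 mm by 180 mm) begins 59 mm behind the grasp point.
Start: joints at [1.255, 0.124, 1.65, -0, 1.367, -0.083], TCP at [0.15, 0.632, 0.24] pointing down, gripper open.
Joint ranges: [-2.61, 2.61], [-1.02, 2.33], [0.03, 2.71], [-1.35, 4.49], [0.32, 2.68], [-2.91, 2.91]. Speed limits (rad/s): [2.57, 2.57, 3.14, 3.14, 3.14, 3.14].

INTERFACE

Orientations are given as a unit quaternion [x, y, z, w].
In Python, from plant import robot, optics gives the robot as it stands. The module is installed in compiled form; this text tells all that it offers.
- The arm moves only by the tool servo_tool, never from a script. Its arguments are lists of equal length, an entry for each row: "offset": the shift along the tool's x, y, z in units of 20 cm (1.0 is 20 cm), a list of three; "dr": the turn, a rotation vector about the tool's x, y, z in units of pi/2 rad (1.0 is pi/2 rad), a list of three. In form: {"offset": [[tx, ty, tz], ...], "dr": [[wx, wy, wz], ...]}. A call has 1 to 20 rows; each row is the pose to reach, as a shift and turn from the pose commanded when the call began, along the tool's axes at that moment; what a row does not reach only later rows make up. A row lasts 1/10 s, in which the tool goes at most 50 mm and 8.59 degrees, less where a joint would pass 70% of its speed; a pose out of reach is approached as far as the arm can. A call with a number of a shift or a turn outside -1 to 1 is refused whole. A call with a gripper value outside its range is refused whole. "jaw" is the opening, from -1 (shut) to 1 (fully open), set as the call begins (left out, the last holds). The fingers move at their own pace and stop on an object; the grip force is fixed at half the most. Time passes only in rows, so rows that repeat a pose let the fingers close. It gives the time, the measured TCP pose, the force, the opening and the grip force at its end, in the units of the state.
- robot.read_state(): the state, without advancing time (a new reading comes with each control period).
- optics.snapshot(name): name is "side" or "top" or "wrist"; returns a dict with "img" (480x640x3 uint8, blue, green, red), "range_z" (480x640 float32, m along the optical axis (not along the pixel's ray), 0 where there is no reading), "camera_matrix" (3x3 intrinsics, pixels), "R" (3x3) and "t" (3): a world point X has camera coordinates R X + t; the wrist camera has in their place "mount" (4x4, takes a point from camera to tool coordinates, whose origin is the TCP and whose axes are the flange's). Camera axes: x right, y down, z forward; pixel columns grow to the right and rows downward; lengths in m; the calibration is good to about 2 mm. A picture is of the moment at which its call begins: read the wrist's pose just before it.
- robot.sign_off(): hands the job in; it is judged then, once.
The state is a dict: "t": time; "joint_pos": joint angles; "dq": joint speeds; "effort": joint torques, N m; "eef_pos": TCP position; "tcp_rot": TCP orientation; "contact_force": force on the tool from outside, world axes, zero at the start; "wrist_torque": the same for the moment, N m; "gripper_width": finger opening in m; "finger_force": force on a finger pad.
Only numpy, scipy, OpenCV 4.12 (cv2) and the standard library are available. Lean on these libraries where they do the work, as an engineer would, in place of code of your own. Each camera call takes 0.05 s, during which the arm holds its last target. There are 200 camera calls.

## Working session

There is one attempt and no reset: what is moved stays moved. The work goes in short steps, Python scripts to look and compute and a tool call to move; the robot and the scene stay as the last step left them, time stands still between calls to the robot, and variables do not carry over. Pictures are saved under pics/ and viewed, at most 10 in all, crops included, and the job is handed in when it is done.

Besides the shell and the picture viewer there is one more tool, called after ">>>" as name(argument=value, ...) on one line, values as JSON. servo_tool: Moves the arm, as the interface text tells. Its arguments: {"type":"object","properties":{"offset":{"type":"array"},"dr":{"type":"array"},"jaw":{"type":"number"}},"required":["offset","dr"]}

```bash
mkdir -p pics; cat > h.py <<'E'
import numpy as np, cv2
from scipy.spatial.transform import Rotation as Ro
from plant import robot, optics
def snap(n,name=None):
    s=robot.read_state(); d=optics.snapshot(n)
    if n=='wrist':
        T=np.eye(4);T[:3,:3]=Ro.from_quat(s['tcp_rot']).as_matrix();T[:3,3]=s['eef_pos']
        M=T@np.array(d['mount']); d['Rw'],d['c']=M[:3,:3],M[:3,3]
    else:
        d['Rw']=np.array(d['R']).T; d['c']=-d['Rw']@np.array(d['t'])
    if name: cv2.imwrite('pics/'+name,d['img'])
    return d
def cloud(d):
    K=d['camera_matrix'];v,u=np.mgrid[:480,:640];z=d['range_z']
    p=np.stack([(u-K[0,2])/K[0,0]*z,(v-K[1,2])/K[1,1]*z,z],-1)
    return p@d['Rw'].T+d['c']
def plane(d,uv,h):
    K=d['camera_matrix'];uv=np.atleast_2d(uv).astype(float)
    r=np.c_[(uv[:,0]-K[0,2])/K[0,0],(uv[:,1]-K[1,2])/K[1,1],np.ones(len(uv))]@d['Rw'].T
    return d['c']+r*((h-d['c'][2])/r[:,2])[:,None]
E
python3 - <<'E'
from h import *
print(robot.read_state())
for n in('top','side'):
    d=snap(n,n+'0.png');print(n,d['c'],d['Rw'].round(3).tolist(),d['camera_matrix'].tolist())
E
```

```text
{'t': 0.0, 'joint_pos': array([ 1.25540522e+00,  1.24493977e-01,  1.65165873e+00, -7.33160344e-06,
        1.36746906e+00, -8.26166513e-02]), 'dq': array([ 7.80887663e-04, -2.68136315e-03,  2.26612506e-04, -4.56725120e-04,
        7.30795292e-06, -5.12643615e-05]), 'effort': array([-1.30065768e-03, -4.17590547e+01, -3.59937680e+01,  7.72843882e-02,
        4.90672037e-02, -1.58136540e-04]), 'eef_pos': array([0.14980116, 0.63190751, 0.23840321]), 'tcp_rot': array([ 1.16123843e-01,  9.93234224e-01, -9.95242832e-04, -1.97051994e-04]), 'contact_force': array([-0.09522259, -0.55160198, -0.39903364]), 'wrist_torque': array([-0.01757671, -0.06723833, -0.04467782]), 'finger_force': 0.0, 'gripper_width': 0.09504017416785422}
top [ 0.48166643 -0.04177082  0.87726992] [[0.017, -0.997, 0.075], [-0.999, -0.02, -0.039], [0.04, -0.074, -0.996]] [[478.8262068282531, 0.0, 314.9106441348052], [0.0, 478.8262068282531, 238.54249216454164], [0.0, 0.0, 1.0]]
side [0.33086282 0.61081234 0.54418579] [[-0.958, -0.165, 0.234], [-0.286, 0.583, -0.761], [-0.011, -0.796, -0.606]] [[455.0704581995207, 0.0, 313.59043956837115], [0.0, 455.0704581995207, 240.62260751460218], [0.0, 0.0, 1.0]]
```

View pics/top0.png

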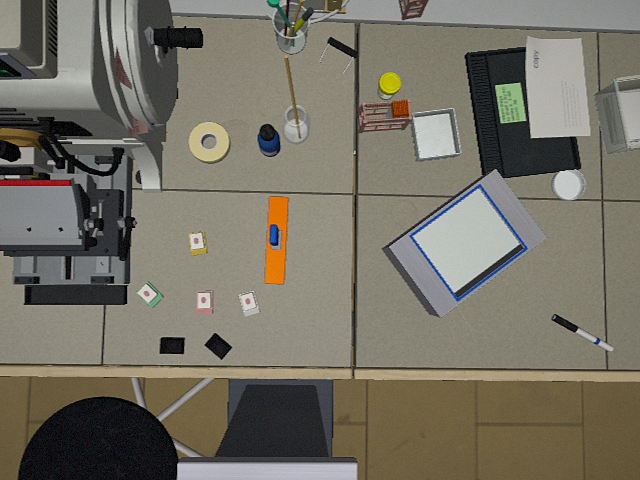

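View pics/side0.png

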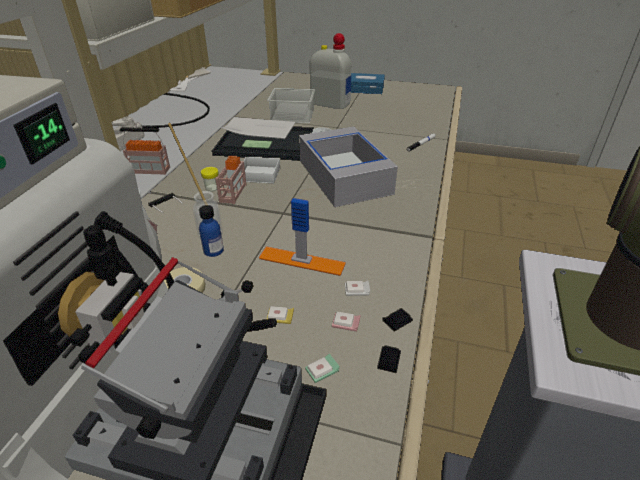

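The top view shows yellow (198,243), green (150,293), pink (205,301) and white (249,303) cassettes. The hold-down is at (276,240), the bottle at (268,140) and the tank's mouth, blue-outlined, at (468,242). The side view confirms the hold-down is standing, and the microtome is at the left. Next I measure.

```bash
cat > m.py <<'E'
from h import *
d=snap('top');hsv=cv2.cvtColor(d['img'],cv2.COLOR_BGR2HSV);P=cloud(d);val=d['range_z']>0
H=np.where(val,P[...,2],np.nan)
def rect(mask,box,h,lab):
    m=np.zeros((480,640),np.uint8);x0,y0,x1,y1=box;m[y0:y1,x0:x1]=(mask[y0:y1,x0:x1]>0)
    c=max(cv2.findContours(m,0,2)[0],key=cv2.contourArea)
    X=plane(d,c[:,0,:],h)[:,:2]
    r=cv2.minAreaRect((X*1000).astype(np.float32))
    b=cv2.boxPoints(r); e=b[1]-b[0];f=b[2]-b[1];l=e if np.hypot(*e)>np.hypot(*f) else f
    print(lab,'ctr',np.round(r[0],1),'size',np.round(r[1],1),'long-axis deg',round(np.degrees(np.arctan2(l[1],l[0]))%180,1),'h',np.nanmedian(H[m>0]).round(4))
S,V,Hu=hsv[...,1],hsv[...,2],hsv[...,0]
rect((Hu>8)&(Hu<20)&(S>180)&(V>150),(255,185,300,295),.006,'bar')
rect((Hu>100)&(Hu<125)&(S>120)&(V>80),(255,215,290,260),.135,'grip')
rect((Hu>100)&(Hu<125)&(S>120),(380,160,560,320),.074,'mouth')
# tank outline by height
rect((H>.06)&(H<.085)|((Hu>100)&(Hu<125)&(S>120)),(375,160,560,325),.074,'tank')
for lab,box in dict(yellow=(180,225,215,262),green=(130,275,170,312),pink=(188,282,222,320),white=(230,285,266,320)).items():
    bl=cv2.absdiff(d['img'],cv2.GaussianBlur(d['img'],(0,0),1)).max(-1)
    x0,y0,x1,y1=box
    bg=np.median(d['img'][y0:y1,x0:x1][[0,-1]].reshape(-1,3),0)
    rect(np.abs(d['img'].astype(float)-bg).max(-1)>40,box,.006,lab)
rect((Hu>100)&(Hu<130)&(S>100),(250,115,285,162),.06,'bottle')
# height map, 5cm cells
ds=snap('side');Q=np.r_[P[val],cloud(ds)[ds['range_z']>0]]
print('cols y .7..-.45');
for x in np.arange(.1,1.0,.05):
    row=[]
    for y in np.arange(.7,-.5,-.05):
        k=(abs(Q[:,0]-x)<.025)&(abs(Q[:,1]-y)<.025); row.append('%3d'%(np.percentile(Q[k,2],99.5)*1000) if k.sum()>5 else ' --')
    print('%.2f'%x,' '.join(row))
E
python3 m.py
```

```text
bar ctr [543.4  -5.3] size [ 34.8 158.5] long-axis deg 178.4 h 0.0058
grip ctr [543.   -6.4] size [28.  10.8] long-axis deg 1.4 h 0.1346
mouth ctr [ 541.6 -335.2] size [137.7 153.7] long-axis deg 126.8 h 0.0742
tank ctr [ 541.5 -333.2] size [148.6 236.3] long-axis deg 126.8 h 0.0737
yellow ctr [534.7 136.3] size [41.4 29.1] long-axis deg 10.1 h 0.0095
green ctr [441.1 217.4] size [40.5 28.4] long-axis deg 46.4 h 0.0108
pink ctr [433.4 121.1] size [33.5 24.9] long-axis deg 2.0 h 0.0112
white ctr [428.3  41.7] size [39.9 26.9] long-axis deg 16.7 h 0.0104
bottle ctr [708.8   9.2] size [39.1 35.8] long-axis deg 10.6 h 0.0628
cols y .7..-.45
0.10 -879 -879 -358 -351 -349 -351 -351 -351 -351 -368 -786   1  12 247 273 261  13   2 -793 -881 -880 -881 -880 -879
0.15  --  --  -- -359 -350 -349 -351 -352 -361  --  --   3   3   3   3   3   3   2 -792 -880 -883 -880 -882 -881
0.20  --  --  --  --  --  --  --  --  --  --  --  --  --  --  --  -- -883 -883 -882 -881 -882 -883 -883 -881
0.25  --  --  --  --  --  --  --  --  --  --  --  --  --  --  --  -- -884 -885 -883 -887 -884 -885 -884 -881
0.30  
[... 707 characters left out ...]
--  --  --  --  78  73 223 293 270 240 198   3   3   3   3   3   3   3   3   3  51  76  76  16
0.70  --  --  --  -- 134 234 304 391 400 401 317 221  21  65 100  69   3   3   2  28  28  26  17  17
0.75  --  --  --  --  --  --  --  -- 400 401 319 265  21  53 223 213   2  63  76  76   5  28  17  18
0.80  --  --  --  --  --  --  --  --  -- 399 318 277 247   3 239 218   3  62  77  78  27  26  15  19
0.85  --  --  --  --  --  --  --  --  --  -- 280 275   3   3   2   3   3   4  49   3   3  17  13  19
0.90  --  --  --  --  --  --  --  --  --  --   3 188   3   3 134 118   9  10   2   3   3  16  17  30
0.95  --  --  --  --  --  --  --  --  --  --   2   3   3 427 424 117 325 328 328 328 328 364 359 350
```

```bash
cat >> h.py <<'E'
def Rg(yd,tilt=0,ax=None):  # tool y at world angle yd (deg), pointing down; tilt deg about horizontal world axis ax(deg)
    a=np.radians(yd);y=np.array([np.cos(a),np.sin(a),0]);z=np.array([0,0,-1.]);R=np.c_[np.cross(y,z),y,z]
    if tilt: b=np.radians(ax);R=Ro.from_rotvec(np.radians(tilt)*np.array([np.cos(b),np.sin(b),0])).as_matrix()@R
    return R
def go(p,R):
    s=robot.read_state();R0=Ro.from_quat(s['tcp_rot']).as_matrix();d=np.array(p)-s['eef_pos']
    w=Ro.from_matrix(R0.T@R).as_rotvec()
    print('t %.1f'%s['t'],'offset',(R0.T@d/.2).round(3),'dr',(w/(np.pi/2)).round(3),'rows',max(np.linalg.norm(d)/.05,np.degrees(np.linalg.norm(w))/8.59).round(1))
E
python3 -c "
from h import *
go((.42,.085,.25),Rg(92))"
```

```text
t 0.2 offset [-1.945 -2.35  -0.053] dr [-0.001 -0.    -0.17 ] rows 12.2
```

>>> servo_tool(offset=[[-0.82, -1, -0.02], [-0.82, -1, -0.02], [-0.82, -1, -0.02], [-0.82, -1, -0.02], [-0.82, -1, -0.02], [-0.82, -1, -0.02], [-0.82, -1, -0.02]], dr=[[0, 0, 0], [0, 0, 0], [0, 0, 0], [0, 0, 0], [0, 0, 0], [0, 0, 0], [0, 0, 0]], jaw=0)

```text
t: 0.9
eef_pos: [0.264, 0.3991, 0.2438]
tcp_rot: [0.118, 0.993, 0.0, 0.0]
contact_force: [-0.4, 0.3, -0.6]
gripper_width: 0.0487
finger_force: 0.0
```

>>> servo_tool(offset=[[-0.9, -1, -0.02], [-0.9, -1, -0.02], [-0.9, -1, -0.02], [-0.9, -1, -0.02], [-0.9, -1, -0.02], [-0.9, -1, -0.02], [-0.9, -1, -0.02]], dr=[[0, 0, -0.17], [0, 0, -0.17], [0, 0, -0.17], [0, 0, -0.17], [0, 0, -0.17], [0, 0, -0.17], [0, 0, -0.17]])

```text
t: 1.6
eef_pos: [0.3939, 0.1627, 0.2479]
tcp_rot: [-0.015, 1.0, -0.0, 0.0]
contact_force: [-0.4, 0.3, -0.3]
gripper_width: 0.0476
finger_force: 0.0
```

```bash
python3 -c "
from h import *
go((.42,.085,.25),Rg(92));d=snap('wrist','w1.png');print(d['c'],d['Rw'].round(2).tolist())"
```

```text
t 1.6 offset [-0.118 -0.392 -0.011] dr [-0.     0.    -0.003] rows 1.6
[0.31549893 0.16056916 0.39448105] [[-0.03, 0.96, 0.28], [1.0, 0.03, 0.01], [-0.0, 0.28, -0.96]]
```

View pics/w1.png

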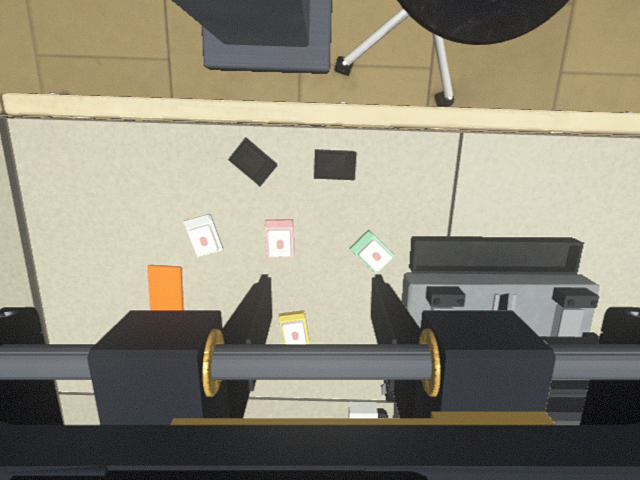

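The wrist view shows pink at (280,239) and white at (202,235), both clear of the fingers. I measure both here.

```bash
cat > w.py <<'E'
from h import *
import sys
d=snap('wrist');im=d['img'].astype(float)
for lab,(x0,y0,x1,y1) in dict(white=(172,205,230,265),pink=(255,210,305,270)).items():
    bg=np.median(im[y0:y1,x0:x1][:,[0,1,-1,-2]].reshape(-1,3),0)
    m=np.zeros((480,640),np.uint8);m[y0:y1,x0:x1]=np.abs(im[y0:y1,x0:x1]-bg).max(-1)>22
    m=cv2.morphologyEx(m,cv2.MORPH_CLOSE,np.ones((7,7)))
    c=max(cv2.findContours(m,0,2)[0],key=cv2.contourArea)
    for h in(.005,):
        r=cv2.minAreaRect((plane(d,c[:,0,:],h)[:,:2]*1000).astype(np.float32));b=cv2.boxPoints(r);e=b[1]-b[0];f=b[2]-b[1];l=e if np.hypot(*e)>np.hypot(*f) else f
        print(lab,np.round(r[0],1),np.round(r[1],1),round(np.degrees(np.arctan2(l[1],l[0]))%180,1))
go((.433,.121,.1),Rg(92))
E
python3 w.py
```

```text
white [430.5  40.8] [41.9 31.1] 18.5
pink [431.  120.3] [40.5 30. ] 1.8
t 1.7 offset [-0.195 -0.226  0.738] dr [ 0.001 -0.    -0.001] rows 3.2
```

>>> servo_tool(offset=[[-0.183, -0.228, 0.74], [-0.183, -0.228, 0.74], [-0.183, -0.228, 0.74], [-0.183, -0.228, 0.74], [-0.183, -0.228, 0.74]], dr=[[0, 0, 0], [0, 0, 0], [0, 0, 0], [0, 0, 0], [0, 0, 0]])

```text
t: 2.2
eef_pos: [0.4292, 0.1207, 0.0982]
tcp_rot: [-0.018, 1.0, -0.0, -0.002]
contact_force: [-0.9, 0.1, 0.9]
gripper_width: 0.0474
finger_force: 0.0
```

```bash
python3 -c "
from h import *
print(robot.read_state()['eef_pos']);go((.4307,.1205,.0275),Rg(91.8))"
```

```text
[0.42916933 0.12070833 0.09819315]
t 2.2 offset [-0.009 -0.001  0.353] dr [ 0.    -0.003  0.003] rows 1.4
```

>>> servo_tool(offset=[[-0.007, 0, 0.2], [-0.007, 0, 0.3], [-0.007, 0, 0.35], [-0.007, 0, 0.35], [-0.007, 0, 0.35]], dr=[[0, 0, 0], [0, 0, 0], [0, 0, 0], [0, 0, 0], [0, 0, 0]])

```text
t: 2.7
eef_pos: [0.4335, 0.1205, 0.0318]
tcp_rot: [-0.018, 1.0, 0.0, 0.002]
contact_force: [-0.3, -0.4, 0.1]
gripper_width: 0.0474
finger_force: 0.0
```

>>> servo_tool(offset=[[0, 0, 0], [0, 0, 0], [0, 0, 0], [0, 0, 0], [0, 0, 0], [0, 0, 0]], dr=[[0, 0, 0], [0, 0, 0], [0, 0, 0], [0, 0, 0], [0, 0, 0], [0, 0, 0]], jaw=-0.8)

```text
t: 3.3
eef_pos: [0.4326, 0.1198, 0.0304]
tcp_rot: [-0.017, 1.0, 0.0, 0.001]
contact_force: [-0.0, 1.4, 5.4]
gripper_width: 0.0241
finger_force: 31.3
```

>>> servo_tool(offset=[[0, 0, -0.2], [0, 0, -0.4], [0, 0, -0.7], [0, 0, -0.7], [0, 0, -0.7]], dr=[[0, 0, 0], [0, 0, 0], [0, 0, 0], [0, 0, 0], [0, 0, 0]])

```text
t: 3.8
eef_pos: [0.4334, 0.1197, 0.172]
tcp_rot: [-0.017, 1.0, 0.0, 0.002]
contact_force: [0.2, 0.2, -0.4]
gripper_width: 0.0242
finger_force: 30.7
```

```bash
cat >> h.py <<'E'
TC=np.array([.5415,-.334]);TX=np.array([np.cos(np.radians(126.8)),np.sin(np.radians(126.8))]);TY=np.array([-TX[1],TX[0]])
def tank(x,y,z): return np.r_[TC+x*TX+y*TY,z]
E
python3 - <<'E'
from h import *
# refine tank: outline via depth + blue mouth in top view, arm out of the way
d=snap('top','t2.png');hsv=cv2.cvtColor(d['img'],cv2.COLOR_BGR2HSV);Hu,S=hsv[...,0],hsv[...,1]
m=((Hu>100)&(Hu<125)&(S>120)).astype(np.uint8);m[:160]=0;m[320:]=0;m[:,:380]=0;m[:,560:]=0
m=cv2.morphologyEx(m,cv2.MORPH_CLOSE,np.ones((3,3)))
cs,hi=cv2.findContours(m,cv2.RETR_CCOMP,cv2.CHAIN_APPROX_NONE)
for c in sorted(cs,key=cv2.contourArea)[-2:]: print(cv2.minAreaRect((plane(d,c[:,0,:],.074)[:,:2]*1000).astype(np.float32)))
print(tank(.024,0,.2));go(tank(.024,0,.15),Rg(36.8))
E
```

```text
((541.5214233398438, -335.19647216796875), (132.88076782226562, 148.9568634033203), 36.80221176147461)
((541.4549560546875, -335.26318359375), (137.9962921142578, 153.68255615234375), 36.80825424194336)
[ 0.52712343 -0.31478245  0.2       ]
t 3.9 offset [-0.401 -2.186  0.098] dr [0.    0.    0.613] rows 8.9
```

>>> servo_tool(offset=[[-0.2, -1, 0], [-0.2, -1, 0], [-0.2, -1, 0], [-0.2, -1, 0], [-0.2, -1, 0], [-0.2, -1, 0]], dr=[[0, 0, 0.2], [0, 0, 0.3], [0, 0, 0.3], [0, 0, 0.3], [0, 0, 0.3], [0, 0, 0.3]])

```text
t: 4.45
eef_pos: [0.4773, -0.0795, 0.1667]
tcp_rot: [0.218, 0.976, 0.0, -0.003]
contact_force: [1.1, 0.4, -0.6]
gripper_width: 0.0241
finger_force: 30.7
```

```bash
sed -i 's/-.334\]/-.3348]/' h.py; python3 -c "
from h import *
go(tank(.024,0,.15),Rg(36.8))"
```

```text
t 4.5 offset [-0.728 -0.962  0.08 ] dr [-0.001 -0.003  0.311] rows 4.8
```

>>> servo_tool(offset=[[-0.73, -0.962, 0.08], [-0.73, -0.962, 0.08], [-0.73, -0.962, 0.08], [-0.73, -0.962, 0.08], [-0.73, -0.962, 0.08], [-0.73, -0.962, 0.08], [-0.73, -0.962, 0.08]], dr=[[0, 0, 0.31], [0, 0, 0.31], [0, 0, 0.31], [0, 0, 0.31], [0, 0, 0.31], [0, 0, 0.31], [0, 0, 0.31]])

```text
t: 5.15
eef_pos: [0.5292, -0.3132, 0.1516]
tcp_rot: [0.445, 0.895, 0.001, -0.002]
contact_force: [-0.3, 0.7, -0.5]
gripper_width: 0.0242
finger_force: 30.7
```

```bash
python3 -c "
from h import *
go(tank(.024,0,.038),Rg(36.8));d=snap('wrist','w3.png')"
```

```text
t 5.2 offset [-0.005 -0.015  0.568] dr [-0.    -0.003  0.003] rows 2.3
```

View pics/w3.png

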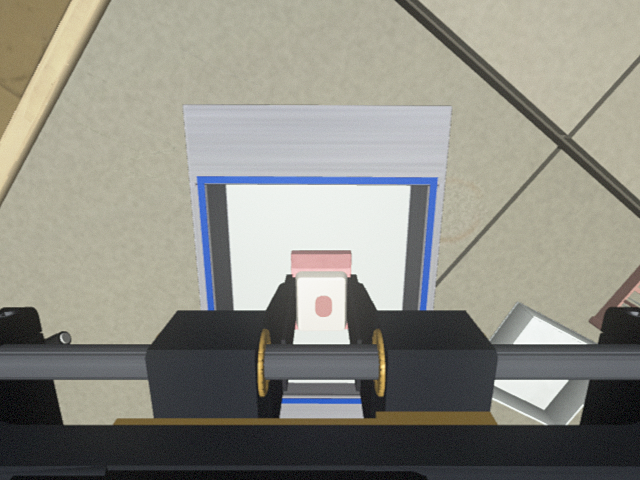

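The pink cassette is held at (322,295), centred between the mouth's blue sides (200 and 437) and aligned with the tank.

>>> servo_tool(offset=[[0, -0.012, 0.25], [0, -0.012, 0.45], [0, -0.012, 0.53], [0, -0.012, 0.57], [0, -0.012, 0.57], [0, -0.012, 0.57]], dr=[[0, 0, 0], [0, 0, 0], [0, 0, 0], [0, 0, 0], [0, 0, 0], [0, 0, 0]])

```text
t: 5.8
eef_pos: [0.5291, -0.3169, 0.0419]
tcp_rot: [0.445, 0.895, -0.0, 0.002]
contact_force: [-0.2, 1.0, -0.2]
gripper_width: 0.0244
finger_force: 30.7
```

>>> servo_tool(offset=[[0, 0, 0.01], [0, 0, 0.015], [0, 0, 0.015]], dr=[[0, 0, 0], [0, 0, 0], [0, 0, 0]])

```text
t: 6.1
eef_pos: [0.528, -0.3168, 0.0374]
tcp_rot: [0.446, 0.895, -0.0, 0.001]
contact_force: [-0.1, -0.4, 0.4]
gripper_width: 0.0243
finger_force: 30.7
```

>>> servo_tool(offset=[[0, 0, 0], [0, 0, 0], [0, 0, 0], [0, 0, 0]], dr=[[0, 0, 0], [0, 0, 0], [0, 0, 0], [0, 0, 0]], jaw=-0.05)

```text
t: 6.5
eef_pos: [0.5277, -0.3165, 0.0366]
tcp_rot: [0.446, 0.895, -0.0, -0.0]
contact_force: [-0.4, -0.1, 0.2]
gripper_width: 0.0446
finger_force: 0.0
```

>>> servo_tool(offset=[[0, 0, -0.2], [0, 0, -0.4], [0, 0, -0.7], [0, 0, -0.7], [0, 0, -0.7]], dr=[[0, 0, 0], [0, 0, 0], [0, 0, 0], [0, 0, 0], [0, 0, 0]])

```text
t: 7.0
eef_pos: [0.5292, -0.3176, 0.1802]
tcp_rot: [0.446, 0.895, -0.001, 0.003]
contact_force: [-0.0, -0.5, -0.2]
gripper_width: 0.045
finger_force: 0.0
```

```bash
python3 -c "
from h import *
go((.4295,.041,.18),Rg(107.5))"
```

```text
t 7.0 offset [ 1.731  0.683 -0.008] dr [-0.001  0.004 -0.783] rows 8.2
```

>>> servo_tool(offset=[[0.9, 0.35, 0], [0.9, 0.35, 0], [0.9, 0.35, 0], [0.9, 0.35, 0], [0.9, 0.35, 0], [0.9, 0.35, 0]], dr=[[0, 0, -0.4], [0, 0, -0.4], [0, 0, -0.4], [0, 0, -0.4], [0, 0, -0.4], [0, 0, -0.4]])

```text
t: 7.6
eef_pos: [0.474, -0.1296, 0.1746]
tcp_rot: [0.147, 0.989, 0.0, -0.001]
contact_force: [0.6, -0.8, 0.2]
gripper_width: 0.0453
finger_force: 0.0
```

```bash
python3 -c "
from h import *
go((.4295,.041,.1),Rg(107.5))"
```

```text
t 7.6 offset [0.459 0.752 0.374] dr [ 0.    -0.002 -0.382] rows 4.0
```

>>> servo_tool(offset=[[0.459, 0.752, 0.37], [0.459, 0.752, 0.37], [0.459, 0.752, 0.37], [0.459, 0.752, 0.37], [0.459, 0.752, 0.37], [0.459, 0.752, 0.37]], dr=[[0, 0, -0.38], [0, 0, -0.38], [0, 0, -0.38], [0, 0, -0.38], [0, 0, -0.38], [0, 0, -0.38]])

```text
t: 8.2
eef_pos: [0.431, 0.0396, 0.1017]
tcp_rot: [-0.149, 0.989, -0.0, -0.001]
contact_force: [0.6, -1.0, -0.1]
gripper_width: 0.0448
finger_force: 0.0
```

```bash
python3 -c "
from h import *
go((.4295,.041,.0305),Rg(107.5))"
```

```text
t 8.2 offset [0.004 0.009 0.356] dr [ 0.    -0.001 -0.004] rows 1.4
```

>>> servo_tool(offset=[[0.004, 0.009, 0.2], [0.004, 0.009, 0.3], [0.004, 0.009, 0.35], [0.004, 0.009, 0.355], [0.004, 0.009, 0.355], [0.004, 0.009, 0.355]], dr=[[0, 0, 0], [0, 0, 0], [0, 0, 0], [0, 0, 0], [0, 0, 0], [0, 0, 0]])

```text
t: 8.8
eef_pos: [0.4313, 0.041, 0.0332]
tcp_rot: [-0.15, 0.989, -0.0, 0.001]
contact_force: [-0.1, -0.5, -0.5]
gripper_width: 0.0451
finger_force: 0.0
```

>>> servo_tool(offset=[[0, 0, 0], [0, 0, 0], [0, 0, 0], [0, 0, 0], [0, 0, 0], [0, 0, 0]], dr=[[0, 0, 0], [0, 0, 0], [0, 0, 0], [0, 0, 0], [0, 0, 0], [0, 0, 0]], jaw=-0.8)

```text
t: 9.4
eef_pos: [0.4301, 0.0415, 0.0321]
tcp_rot: [-0.15, 0.989, -0.0, 0.0]
contact_force: [-0.7, 0.8, 3.1]
gripper_width: 0.0239
finger_force: 30.0
```

>>> servo_tool(offset=[[0, 0, -0.2], [0, 0, -0.4], [0, 0, -0.72], [0, 0, -0.72], [0, 0, -0.72]], dr=[[0, 0, 0], [0, 0, 0], [0, 0, 0], [0, 0, 0], [0, 0, 0]])

```text
t: 9.9
eef_pos: [0.4316, 0.0414, 0.1785]
tcp_rot: [-0.15, 0.989, -0.001, 0.003]
contact_force: [0.4, -0.5, -0.8]
gripper_width: 0.0237
finger_force: 30.0
```

```bash
python3 -c "
from h import *
go(tank(-.024,0,.15),Rg(36.8))"
```

```text
t 9.9 offset [-0.006 -2.072  0.147] dr [0.001 0.004 0.783] rows 8.3
```

>>> servo_tool(offset=[[0, -1, 0], [0, -1, 0], [0, -1, 0], [0, -1, 0], [0, -1, 0], [0, -1, 0]], dr=[[0, 0, 0.2], [0, 0, 0.4], [0, 0, 0.4], [0, 0, 0.4], [0, 0, 0.4], [0, 0, 0.4]])

```text
t: 10.5
eef_pos: [0.4877, -0.1498, 0.1724]
tcp_rot: [0.164, 0.987, 0.001, -0.003]
contact_force: [0.7, 1.0, 0.1]
gripper_width: 0.0239
finger_force: 30.0
```

```bash
python3 -c "
from h import *
go(tank(-.024,0,.15),Rg(36.8))"
```

```text
t 10.5 offset [-0.653 -0.856  0.108] dr [-0.001 -0.004  0.382] rows 4.3
```

>>> servo_tool(offset=[[-0.653, -0.856, 0.1], [-0.653, -0.856, 0.1], [-0.653, -0.856, 0.1], [-0.653, -0.856, 0.1], [-0.653, -0.856, 0.1], [-0.653, -0.856, 0.1], [-0.653, -0.856, 0.1]], dr=[[0, 0, 0.38], [0, 0, 0.38], [0, 0, 0.38], [0, 0, 0.38], [0, 0, 0.38], [0, 0, 0.38], [0, 0, 0.38]])

```text
t: 11.2
eef_pos: [0.5573, -0.3514, 0.1544]
tcp_rot: [0.445, 0.896, 0.001, -0.001]
contact_force: [0.4, 0.3, -0.5]
gripper_width: 0.0239
finger_force: 30.0
```

```bash
python3 -c "
from h import *
go(tank(-.024,0,.039),Rg(36.8));d=snap('wrist','w4.png')"
```

```text
t 11.2 offset [-0.008 -0.013  0.577] dr [-0.    -0.002  0.005] rows 2.3
```

View pics/w4.png

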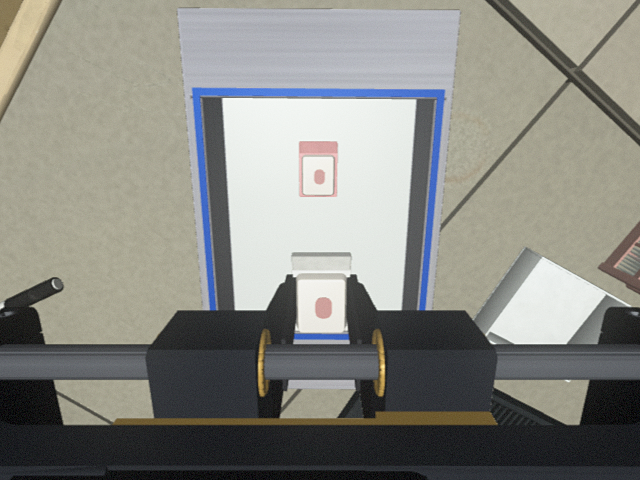

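Pink lies flat on the floor at (318,168), and white is held aligned at (322,300). I lower white now.

>>> servo_tool(offset=[[0, -0.01, 0.25], [0, -0.01, 0.45], [0, -0.01, 0.54], [0, -0.01, 0.585], [0, -0.01, 0.585], [0, -0.01, 0.585], [0, -0.01, 0.585], [0, -0.01, 0.585]], dr=[[0, 0, 0], [0, 0, 0], [0, 0, 0], [0, 0, 0], [0, 0, 0], [0, 0, 0], [0, 0, 0], [0, 0, 0]])

```text
t: 12.05
eef_pos: [0.557, -0.3553, 0.0402]
tcp_rot: [0.446, 0.895, -0.0, 0.001]
contact_force: [0.4, -0.2, 0.1]
gripper_width: 0.0247
finger_force: 33.2
```

>>> servo_tool(offset=[[0, 0, 0.006], [0, 0, 0.006], [0, 0, 0.006]], dr=[[0, 0, 0], [0, 0, 0], [0, 0, 0]])

```text
t: 12.35
eef_pos: [0.5562, -0.3548, 0.0374]
tcp_rot: [0.446, 0.895, 0.0, -0.0]
contact_force: [0.9, -0.1, 0.1]
gripper_width: 0.024
finger_force: 33.2
```

>>> servo_tool(offset=[[0, 0, 0], [0, 0, 0], [0, 0, 0], [0, 0, 0]], dr=[[0, 0, 0], [0, 0, 0], [0, 0, 0], [0, 0, 0]], jaw=-0.05)

```text
t: 12.75
eef_pos: [0.5562, -0.3548, 0.0374]
tcp_rot: [0.446, 0.895, 0.0, -0.0]
contact_force: [-0.1, 0.5, 0.7]
gripper_width: 0.0445
finger_force: 0.0
```

>>> servo_tool(offset=[[0, 0, -0.2], [0, 0, -0.4], [0, 0, -0.9], [0, 0, -0.9], [0, 0, -0.9], [0, 0, -0.9]], dr=[[0, 0, 0], [0, 0, 0], [0, 0, 0], [0, 0, 0], [0, 0, 0], [0, 0, 0]])

```text
t: 13.35
eef_pos: [0.557, -0.3554, 0.22]
tcp_rot: [0.446, 0.895, -0.0, 0.002]
contact_force: [-0.1, 0.9, -0.4]
gripper_width: 0.0453
finger_force: 0.0
```

```bash
python3 -c "
from h import *
go((.543,-.006,.22),Rg(88.4))"
```

```text
t 13.3 offset [ 1.436  0.997 -0.005] dr [-0.     0.003 -0.57 ] rows 7.0
```

>>> servo_tool(offset=[[0.9, 0.62, -0.05], [0.9, 0.62, -0.05], [0.9, 0.62, -0.05], [0.9, 0.62, -0.05], [0.9, 0.62, -0.05], [0.9, 0.62, -0.05]], dr=[[0, 0, -0.4], [0, 0, -0.4], [0, 0, -0.4], [0, 0, -0.4], [0, 0, -0.4], [0, 0, -0.4]])

```text
t: 13.95
eef_pos: [0.5455, -0.1336, 0.225]
tcp_rot: [0.145, 0.989, 0.001, -0.002]
contact_force: [0.6, -0.1, 0.5]
gripper_width: 0.0452
finger_force: 0.0
```

```bash
python3 -c "
from h import *
go((.543,-.006,.22),Rg(88.4));snap('wrist','w5.png');snap('top','t5.png')
a=cv2.imread('pics/w5.png');b=cv2.imread('pics/t5.png')[150:330,360:600];cv2.imwrite('pics/c5.png',np.vstack([cv2.resize(a,(560,420)),cv2.resize(b,(240,180))[:, :] if 0 else np.pad(b,((0,0),(0,320),(0,0)))]))"
```

```text
t 13.9 offset [0.195 0.607 0.026] dr [ 0.001 -0.002 -0.168] rows 2.6
```

View pics/c5.png

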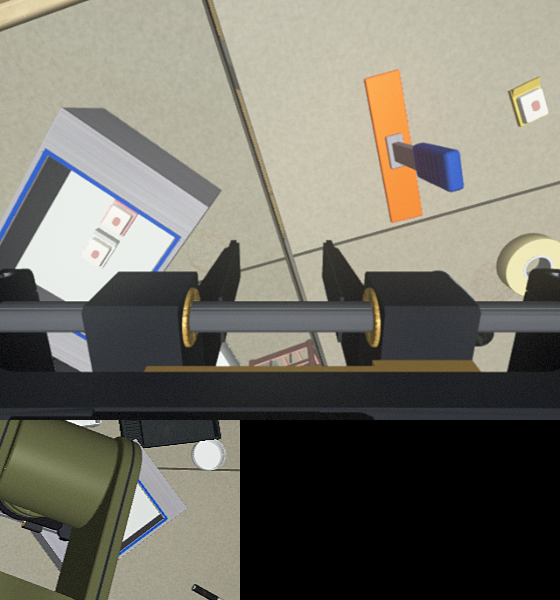

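Both cassettes lie flat side by side in the tank (116,220 and 98,250 in the crop). The hold-down is undisturbed, with its bar at (393,145). I take the bar's pose from this view before grasping.

```bash
python3 - <<'E'
from h import *
d=snap('wrist');hsv=cv2.cvtColor(d['img'],cv2.COLOR_BGR2HSV);Hu,S,V=cv2.split(hsv)
m=((Hu>8)&(Hu<20)&(S>180)&(V>150)).astype(np.uint8);m[:,:380]=0;m[280:]=0;m[:,520:]=0
m=cv2.morphologyEx(m,cv2.MORPH_OPEN,np.ones((3,3)))
c=np.vstack([k for k in cv2.findContours(m,0,2)[0] if cv2.contourArea(k)>100])
r=cv2.minAreaRect((plane(d,c[:,0,:],.006)[:,:2]*1000).astype(np.float32));print(r)
m=((Hu>100)&(Hu<125)&(S>120)).astype(np.uint8);m[:,:380]=0;m[280:]=0
P=cloud(d);k=(m>0)&(P[...,2]>.131)&(P[...,2]<.14);q=P[k];print(k.sum(),cv2.minAreaRect((q[:,:2]*1000).astype(np.float32)),q[:,2].mean())
E
```

```text
((590.8076171875, -7.071844100952148), (34.47182846069336, 67.69758605957031), 88.34136962890625)
799 ((544.87255859375, -5.999307632446289), (10.560964584350586, 28.936199188232422), 88.78789520263672) 0.13613695121008632
```

>>> servo_tool(offset=[[0.193, 0.607, 0.02], [0.193, 0.607, 0.02], [0.193, 0.607, 0.02], [0.193, 0.607, 0.02], [0.193, 0.607, 0.02]], dr=[[0, 0, -0.168], [0, 0, -0.168], [0, 0, -0.168], [0, 0, -0.168], [0, 0, -0.168]])

```text
t: 14.6
eef_pos: [0.5452, -0.01, 0.2228]
tcp_rot: [0.016, 1.0, -0.0, -0.001]
contact_force: [0.0, -0.3, 0.5]
gripper_width: 0.045
finger_force: 0.0
```

```bash
python3 -c "
from h import *
go((.5435,-.006,.114),Rg(88.4))"
```

```text
t 14.6 offset [0.009 0.02  0.544] dr [-0.    -0.001 -0.003] rows 2.2
```

>>> servo_tool(offset=[[0.005, 0.02, 0], [0.005, 0.02, 0.2], [0.005, 0.02, 0.4], [0.005, 0.02, 0.54], [0.005, 0.02, 0.54], [0.005, 0.02, 0.54]], dr=[[0, 0, 0], [0, 0, 0], [0, 0, 0], [0, 0, 0], [0, 0, 0], [0, 0, 0]])

```text
t: 15.2
eef_pos: [0.5444, -0.006, 0.1157]
tcp_rot: [0.017, 1.0, -0.0, -0.0]
contact_force: [0.7, -0.3, 0.6]
gripper_width: 0.045
finger_force: 0.0
```

>>> servo_tool(offset=[[0, 0, 0], [0, 0, 0], [0, 0, 0], [0, 0, 0], [0, 0, 0], [0, 0, 0], [0, 0, 0]], dr=[[0, 0, 0], [0, 0, 0], [0, 0, 0], [0, 0, 0], [0, 0, 0], [0, 0, 0], [0, 0, 0]], jaw=-0.95)

```text
t: 15.9
eef_pos: [0.5445, -0.0051, 0.116]
tcp_rot: [0.016, 1.0, -0.0, 0.0]
contact_force: [-0.1, 0.1, 3.1]
gripper_width: 0.0119
finger_force: 30.0
```

>>> servo_tool(offset=[[0, 0, -0.2], [0, 0, -0.4], [0, 0, -0.7], [0, 0, -0.7], [0, 0, -0.7], [0, 0, -0.7]], dr=[[0, 0, 0], [0, 0, 0], [0, 0, 0], [0, 0, 0], [0, 0, 0], [0, 0, 0]])

```text
t: 16.5
eef_pos: [0.5434, -0.0049, 0.2534]
tcp_rot: [0.016, 1.0, 0.0, -0.001]
contact_force: [-0.2, 0.2, -2.6]
gripper_width: 0.0116
finger_force: 30.0
```

```bash
cat >> h.py <<'E'
B=0.1145 # TCP above the bar's underside when gripped
def bar(xc,zc,tilt):  # bar-centre (mid-thickness) in the tank plane, tilt>0: tank +x end down -> TCP pose
    th=np.radians(tilt);up=np.array([np.sin(th),np.cos(th)])   # stem direction (tank x, z)
    p=np.array([xc,zc])+up*(B-.003)
    k=np.r_[TX*np.cos(th),-np.sin(th)]; y=np.r_[TY,0]; u=np.r_[TX*up[0],up[1]]
    # tool y toward 36.8 deg = -TY ; tool z = -u
    return tank(p[0],0,p[1]),np.c_[np.cross(-y,-u),-y,-u]
E
python3 -c "
from h import *
print(bar(0,.2,0)[1],Rg(36.8)); go(*bar(0,.18,0))"
```

```text
[[-0.5990236   0.80073137  0.        ]
 [ 0.80073137  0.5990236  -0.        ]
 [-0.         -0.         -1.        ]] [[-0.5990236   0.80073137  0.        ]
 [ 0.80073137  0.5990236   0.        ]
 [ 0.          0.         -1.        ]]
t 16.5 offset [-0.042 -1.649 -0.191] dr [-0.001 -0.002  0.571] rows 6.6
```

>>> servo_tool(offset=[[-0.02, -0.9, -0.2], [-0.02, -0.9, -0.2], [-0.02, -0.9, -0.2], [-0.02, -0.9, -0.2], [-0.02, -0.9, -0.2], [-0.02, -0.9, -0.2]], dr=[[0, 0, 0.1], [0, 0, 0.2], [0, 0, 0.3], [0, 0, 0.3], [0, 0, 0.3], [0, 0, 0.3]])

```text
t: 17.1
eef_pos: [0.5415, -0.1852, 0.2923]
tcp_rot: [0.25, 0.968, 0.001, -0.002]
contact_force: [0.0, 1.2, -1.0]
gripper_width: 0.0119
finger_force: 30.0
```

```bash
sed -i 's/B=0.1145/B=0.116/' h.py; python3 -c "
from h import *
go(*bar(0.0,.18,0));go(*bar(0.0,.18,25))"
```

```text
t 17.1 offset [-0.361 -0.655 -0.005] dr [-0.001 -0.003  0.27 ] rows 3.0
t 17.1 offset [-0.144 -0.557  0.049] dr [ 0.058 -0.277  0.266] rows 4.1
```

>>> servo_tool(offset=[[-0.361, -0.655, 0], [-0.361, -0.655, 0], [-0.361, -0.655, 0], [-0.361, -0.655, 0], [-0.361, -0.655, 0], [-0.361, -0.655, 0]], dr=[[0, 0, 0.27], [0, 0, 0.27], [0, 0, 0.27], [0, 0, 0.27], [0, 0, 0.27], [0, 0, 0.27]])

```text
t: 17.7
eef_pos: [0.5427, -0.3326, 0.2941]
tcp_rot: [0.446, 0.895, 0.0, -0.001]
contact_force: [-0.1, 0.3, -1.1]
gripper_width: 0.0117
finger_force: 30.0
```

```bash
python3 -c "
from h import *
# tilt 25: low end centre offset from bar centre: +72.5 x, -33.8 z
go(*bar(0.0,.18,0));go(*bar(-.012,.18,25))
d=snap('top','t6.png');hsv=cv2.cvtColor(d['img'],cv2.COLOR_BGR2HSV);Hu,S,V=cv2.split(hsv)
m=(Hu>8)&(Hu<20)&(S>180)&(V>120);m[:,:380]=0;m[:160]=0;m[320:]=0
P=cloud(d)[m&(d['range_z']>0)];print(len(P),np.median(P[:,2]) if len(P) else '')
if len(P):
  q=(P[:,:2]-TC);xy=np.c_[q@TX,q@TY]*1000;print(np.percentile(xy,[1,50,99],axis=0),np.polyfit(xy[:,0],P[:,2]*1000,1))
"
```

```text
t 17.7 offset [-0.005 -0.011  0.005] dr [-0.    -0.002  0.003] rows 0.1
t 17.7 offset [ 0.174 -0.011  0.059] dr [ 0.    -0.279  0.003] rows 2.9
1580 0.18398462822447437
[[-65.55384274 -22.13173105]
 [ 32.61429995  -5.93296947]
 [ 81.09528558  15.00249676]] [5.78239191e-03 1.85832928e+02]
```

View pics/t6.png

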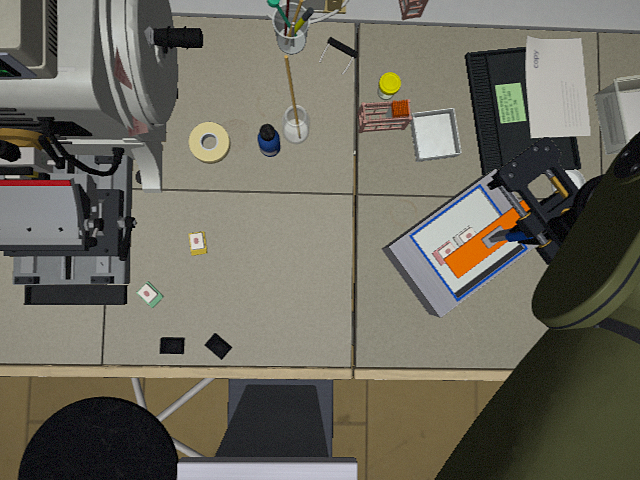

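The bar is level and centred over the tank (measured end at +81 mm, y about −4 mm, top at 0.184). The bottle at (268,140), yellow and green haven't moved. I tilt it now.

>>> servo_tool(offset=[[0.06, -0.011, 0.01], [0.12, -0.011, 0.03], [0.174, -0.011, 0.06], [0.174, -0.011, 0.06], [0.174, -0.011, 0.06], [0.174, -0.011, 0.06]], dr=[[0, -0.09, 0], [0, -0.18, 0], [0, -0.278, 0], [0, -0.278, 0], [0, -0.278, 0], [0, -0.278, 0]])

```text
t: 18.35
eef_pos: [0.5215, -0.3085, 0.286]
tcp_rot: [0.436, 0.873, -0.097, 0.195]
contact_force: [-0.3, -0.1, -0.0]
gripper_width: 0.0123
finger_force: 30.0
```

```bash
python3 -c "
from h import *
go(*bar(-.012,.18,25));go(*bar(-.012,.12,25));go(*bar(-.012,.078,25));
d=snap('top');hsv=cv2.cvtColor(d['img'],cv2.COLOR_BGR2HSV);Hu,S,V=cv2.split(hsv)
m=(Hu>8)&(Hu<20)&(S>180)&(V>120);m[:,:380]=0;m[:160]=0;m[320:]=0
P=cloud(d)[m&(d['range_z']>0)]
q=(P[:,:2]-TC);xy=np.c_[q@TX,q@TY]*1000;print(np.percentile(xy,[1,50,99],axis=0),np.polyfit(xy[:,0],P[:,2]*1000,1))
"
```

```text
t 18.4 offset [0.02  0.001 0.011] dr [0.001 0.002 0.001] rows 0.1
t 18.4 offset [0.148 0.001 0.282] dr [0.001 0.002 0.001] rows 1.3
t 18.4 offset [0.237 0.001 0.472] dr [0.001 0.002 0.001] rows 2.1
[[-86.06256185 -54.32864044]
 [-50.99649555  -5.12685681]
 [137.87666002  17.94274596]] [-7.09712495e-03  1.97629462e+02]
```

>>> servo_tool(offset=[[0.05, 0, 0.08], [0.1, 0, 0.18], [0.148, 0, 0.28], [0.148, 0, 0.28], [0.148, 0, 0.28]], dr=[[0, 0, 0], [0, 0, 0], [0, 0, 0], [0, 0, 0], [0, 0, 0]])

```text
t: 18.9
eef_pos: [0.5191, -0.3067, 0.2213]
tcp_rot: [0.437, 0.873, -0.097, 0.194]
contact_force: [0.1, 0.0, -1.2]
gripper_width: 0.0116
finger_force: 30.0
```

```bash
cat > b.py <<'E'
from h import *
def meas():
  d=snap('top');hsv=cv2.cvtColor(d['img'],cv2.COLOR_BGR2HSV);Hu,S,V=cv2.split(hsv)
  m=((Hu>8)&(Hu<20)&(S>180)&(V>120)).astype(np.uint8);m[:,:380]=0;m[:160]=0;m[320:]=0
  P=cloud(d);q=(P[...,:2]-TC);x=q@TX*1000;y=q@TY*1000
  k=(m>0)&(d['range_z']>0)&(abs(y)<26)&(abs(x)<112)
  X,Y,Z=x[k],y[k],P[...,2][k]*1000
  print('x',np.percentile(X,[0.5,99.5]).round(1),'y',np.percentile(Y,[.5,99.5]).round(1))
  for a in range(-110,111,20):
    s=abs(X-a)<10
    if s.sum()>15: print(a,s.sum(),np.median(Z[s]).round(1),end=' | ')
  print()
E
python3 -c "
from b import *
meas();go(*bar(-.012,.12,25));go(*bar(-.012,.078,25))"
```

```text
x [-81.7  61.1] y [-16.   18.7]
-90 31 154.3 | -70 339 149.8 | -50 331 140.5 | -30 133 133.7 | -10 31 118.7 | 10 86 112.2 | 50 65 92.9 | 
t 18.9 offset [ 0.     0.005 -0.   ] dr [0.001 0.002 0.   ] rows 0.0
t 18.9 offset [0.09  0.004 0.19 ] dr [0.001 0.002 0.   ] rows 0.8
```

The measured tilt is 25.4° with the low end at x = 61 mm, as planned. I lower it, then slide it under the rim.

>>> servo_tool(offset=[[0.03, 0, 0.06], [0.06, 0, 0.13], [0.09, 0, 0.19], [0.09, 0, 0.19], [0.09, 0, 0.19], [0.09, 0, 0.19]], dr=[[0, 0, 0], [0, 0, 0], [0, 0, 0], [0, 0, 0], [0, 0, 0], [0, 0, 0]])

```text
t: 19.55
eef_pos: [0.5183, -0.3056, 0.1787]
tcp_rot: [0.436, 0.873, -0.097, 0.194]
contact_force: [-0.4, -1.1, 0.7]
gripper_width: 0.0121
finger_force: 30.0
```

```bash
python3 -c "
from b import *
meas();go(*bar(-.012,.078,25));go(*bar(.029,.078,25))"
```

```text
x [-80.5  59.2] y [-16.   18.4]
-70 291 107.9 | -50 292 98.7 | -30 192 90.8 | 10 77 69.8 | 30 44 63.1 | 
t 19.6 offset [-0.009  0.005 -0.003] dr [0.001 0.001 0.001] rows 0.0
t 19.6 offset [ 0.176  0.005 -0.09 ] dr [0.001 0.001 0.001] rows 0.8
```

>>> servo_tool(offset=[[0.05, 0, -0.02], [0.1, 0, -0.05], [0.15, 0, -0.075], [0.176, 0, -0.09], [0.176, 0, -0.09], [0.176, 0, -0.09]], dr=[[0, 0, 0], [0, 0, 0], [0, 0, 0], [0, 0, 0], [0, 0, 0], [0, 0, 0]])

```text
t: 20.2
eef_pos: [0.4944, -0.2737, 0.1799]
tcp_rot: [0.436, 0.873, -0.097, 0.194]
contact_force: [0.4, -0.1, -0.3]
gripper_width: 0.012
finger_force: 30.0
```

```bash
python3 -c "
from b import *
meas();go(*bar(.029,.078,25));go(*bar(.026,.067,17));go(*bar(.025,.056,8));go(*bar(.024,.046,0))"
```

```text
x [-40.3  67.7] y [-15.9  18.3]
-30 293 109.2 | -10 289 99.6 | 10 244 91.1 | 30 24 84.1 | 50 54 69.6 | 70 37 64.9 | 
t 20.2 offset [-0.002  0.006 -0.002] dr [0.001 0.001 0.001] rows 0.0
t 20.2 offset [-0.071  0.006  0.06 ] dr [0.    0.09  0.001] rows 0.9
t 20.2 offset [-0.139  0.006  0.131] dr [0.    0.19  0.001] rows 2.0
t 20.2 offset [-0.196  0.005  0.207] dr [0.    0.278 0.001] rows 2.9
```

>>> servo_tool(offset=[[-0.036, 0.003, 0.03], [-0.071, 0.005, 0.06], [-0.105, 0.005, 0.095], [-0.139, 0.005, 0.131], [-0.168, 0.005, 0.17], [-0.196, 0.005, 0.205], [-0.196, 0.005, 0.205], [-0.196, 0.005, 0.205], [-0.196, 0.005, 0.205]], dr=[[0, 0.045, 0], [0, 0.09, 0], [0, 0.14, 0], [0, 0.19, 0], [0, 0.235, 0], [0, 0.278, 0], [0, 0.278, 0], [0, 0.278, 0], [0, 0.278, 0]])

```text
t: 21.15
eef_pos: [0.5265, -0.3151, 0.1589]
tcp_rot: [0.447, 0.895, -0.0, 0.0]
contact_force: [-0.7, -0.1, -1.5]
gripper_width: 0.0119
finger_force: 30.0
```

```bash
python3 -c "
from b import *
meas();go(*bar(.024,.046,0));go(*bar(.0,.045,0))"
```

```text
x [-52.6  65.4] y [-16.8  17.5]
-50 44 49.1 | -30 34 48.7 | 10 64 49.0 | 30 101 48.9 | 50 200 48.7 | 70 61 48.8 | 
t 21.2 offset [-0.004  0.001  0.001] dr [0.    0.    0.001] rows 0.0
t 21.2 offset [-0.124  0.     0.006] dr [0.    0.    0.001] rows 0.5
```

>>> servo_tool(offset=[[-0.04, 0, 0], [-0.08, 0, 0], [-0.124, 0, 0.005], [-0.124, 0, 0.005], [-0.124, 0, 0.005], [-0.124, 0, 0.005], [-0.124, 0, 0.005], [-0.124, 0, 0.005], [-0.124, 0, 0.005], [-0.124, 0, 0.005]], dr=[[0, 0, 0], [0, 0, 0], [0, 0, 0], [0, 0, 0], [0, 0, 0], [0, 0, 0], [0, 0, 0], [0, 0, 0], [0, 0, 0], [0, 0, 0]])

```text
t: 22.2
eef_pos: [0.5417, -0.3353, 0.1581]
tcp_rot: [0.447, 0.894, -0.0, 0.0]
contact_force: [-0.7, -0.5, -1.0]
gripper_width: 0.012
finger_force: 30.0
```

```bash
python3 -c "
from b import *
meas();go(*bar(.0,.045,0));a=snap('wrist')['img'];b=snap('side')['img']
cv2.imwrite('pics/f.png',np.hstack([cv2.resize(a,(400,300)),b[80:380,140:540]]))"
```

```text
x [-77.   64.9] y [-16.8  17.5]
-70 47 47.3 | -30 54 47.3 | -10 76 48.1 | 10 115 47.7 | 30 225 47.8 | 50 220 47.7 | 70 59 47.9 | 
t 22.2 offset [0.002 0.001 0.   ] dr [-0.    -0.     0.001] rows 0.0
```

View pics/f.png

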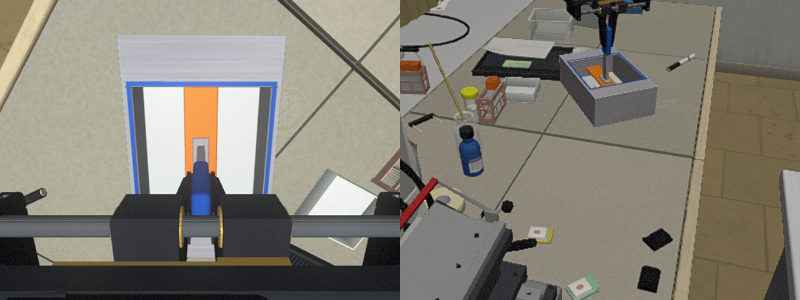

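The bar is level below the rims: in the wrist crop it runs under the far rim at (200,87) and is centred. The bottle, yellow and green stand where they were, so I hand in.

```bash
python3 -c "
from plant import robot
print(robot.sign_off())"
```

```text
the job is handed in; nothing more can be done
None
```

The job is handed in (the hand-in gave no verdict): the pink and white cassettes lie flat side by side on the tank floor, and the bar is held level and centred in the tank with its top at about 48 mm, below the rims and clear of the cassettes.

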